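Run the carrier collar back and reset the tripped cut-out

TASK

The collar on the bent guide rail has overrun to the switch box and tripped its cut-out. Slide the collar along the rail, round both bends, until it rests against the stop at the far end and let go of it; then reset the cut-out by first pushing its lever fully over to off (towards you, the ring mark) and then throwing it fully on (away from you, the bar mark). Leave the screwdriver, the wooden offcuts and everything else on the bench where they are.

Things in the scene. Friction and masses are not known exactly. Their poses are not given: they have to be found in the camera images.
- rail_rig: Fixed rig: grey switch box, bent steel rail, end stop. Origin on the bench top between them, z up, x roughly away from the robot, y to its left. In this frame, mm: box 110 x 120 in plan, 90 high, centred at (-50, -180); rail a 10 mm bar, centre line 70 high, held only at its ends; from (-50, -120) in +y, bend 1 towards +x, bend 2 back to +y, to the stop at (53.3, 193.9).
- rail_begin (a point): Outer face of the black trip plunger (28 mm across, 10 mm long, round the rail) on the box, on the rail's centre line, 70 mm above the bench; at (-50, -110) mm in rail_rig. The rail runs in +y from it.
- bend1 (a point): Corner point of the rail's first bend, 70 mm up: where the centre lines of its straights would meet, (-50, 24.6) mm in rail_rig. The bend turns 60 degrees from +y towards +x with radius 60 mm: centre line leaves the first straight at (-50, -10) and joins the second at (-20, 42); bend centre (10, -10).
- bend2 (a point): Corner point of the second bend, 70 mm up, (53.3, 84.3) mm in rail_rig. The bend turns 60 degrees back to +y with radius 60 mm: centre line leaves the second straight at (23.3, 67) and joins the last straight at (53.3, 118.9); bend centre (-6.7, 118.9).
- rail_stop (a point): Centre of the face of the end stop, a disc 40 mm across on a block 85 mm high, on the rail's centre line 70 mm above the bench. Axes as rail_rig: the rail comes to it in +y. With the collar home, the collar's origin is 15 mm short of this point in y.
- collar: Loose aluminium collar captive on the rail: ring 56 mm across, 30 mm long, bore 32 mm, with a lug reaching 45 mm below its axis; 0.15 kg. Origin on its axis at mid length, y along the axis, about 11 mm below the rail's centre line as it hangs. Starts on the first straight. Can be gripped across its diameter, a finger either side of the rail, and must turn with the rail.
- lever_pivot (a point): Axis of the cut-out lever, on the box top 90 mm above the bench, at (-50, -195) mm in rail_rig. The lever turns about rail_rig's y axis.
- lever_tip (a point): Middle of the free end of the black lever, 80 mm from its pivot. The lever is a flat paddle 26 mm wide (along rail_rig y), 10 mm thick and 80 mm long.
- lever_arm (a joint): Lever angle, rad: 0 = fully off, leaning 0.6 from upright to rail_rig -x (towards the robot, the raised ring mark's side); 0.6 = upright; 1.2 = fully on, leaning 0.6 to +x (the raised bar mark's side). Hard stops at both ends. The tripped lever starts in between. It stays where it is left; about 2 N near its middle moves it.
- screwdriver: Screwdriver with an orange handle, 160 mm long, 24 mm high, lying loose on the bench behind the first straight of the rail. Origin under its middle. Not to be disturbed.
- offcut_long: Square wooden offcut, 30 x 130 x 30 mm, loose on the bench to the right of the box, near the front. Not to be disturbed.
- offcut_flat: Flat wooden offcut, 38 x 110 x 19 mm, loose on the bench in front of the stop end of the rail. Origin under its middle. Not to be disturbed.
There are look-alikes about, which are no part of the job. What is shaped like the collar but black is not meant.

How it is judged:
By the outcome, as a careful person would: the job done as asked, in the order asked, and still so for the second after the job is handed in, with the robot touching nothing.
It also fails if it takes over 56 s, if anything falls off the work surface, if the arm or the gripper's body presses on something with over 40 N, if the wrist force passes 120 N, or if a joint passes its speed limit or range.

ROBOT

A 6-joint arm with a two-finger parallel gripper is mounted at the origin on a cart in front of the work surface, level with it; the furniture and walls round the work are solid. World frame = base frame: x ahead of the robot, y to its left, z up, the work surface at z = 0. Lengths are in m, angles in degrees, forces in N, time in s.
With the tool pointing down it reaches from about 0.25 to 0.725 m from the base axis. Payload 9.7 kg.
Tool frame: the origin (TCP) lies between the finger pads; the fingertips stand 22 mm ahead of it and the grasp point (between the pads) lies 3 mm ahead of it; z points along the fingers, y is the line along which they close (so a half turn about z gives the same grasp; the last joint's range is limited). The gripper opens to 85 mm and grips with 20 to 120 N. Pads are 22 mm wide; open, the fingers measure 114 mm over their backs; the gripper's body (76 mm by 85 mm) begins 54 mm behind the grasp point. The pads swing forward as they close: fully open they stand 13 mm farther back than shut.
Start: joints at [74.943, 4.979, 10.078, 95.1, 0, 90], TCP at [0.143, 0.531, 0.253] pointing down, gripper open.
Joint ranges: [-179.16, 179.16], [-48.56, 103.87], [-65.8, 70.77], [-126.05, 130.52], [-82.76, 87.17], [-180, 180]. Speed limits (degrees/s): [127.2, 127.2, 147.25, 180, 180, 180].

INTERFACE

Orientations are given as [roll, pitch, yaw] about the fixed x, y, z axes, in that order (R = Rz(yaw) Ry(pitch) Rx(roll)).
In Python, from workcell import bot, viewer, finder gives the robot as it stands.
- The arm moves only by the tool move_arm, never from a script. Its arguments are lists of equal length, an entry for each row: "offset": the shift along the tool's x, y, z in cm, a list of three; "twist": the turn, a rotation vector about the tool's x, y, z in rad, a list of three; "grip": the opening, from 0 (shut) to 1 (fully open). In form: {"offset": [[x, y, z], ...], "twist": [[ax, ay, az], ...], "grip": [grip, ...]}. A call has 1 to 5 rows; each row shifts and turns the commanded pose from where the row before left it, along the tool's axes as they then stand; what a row does not reach is not made up. A row lasts 1/10 s, in which the tool goes at most 50 mm and 8.59 degrees, less where a joint would pass 70% of its speed; a pose out of reach is approached as far as the arm can. A call is refused whole if a number of a shift passes 5 or a number of a turn 0.15, either way. A call with a gripper value outside its range is refused whole. The fingers move at their own pace and stop on an object; "force" is the grip in N (left out, the last holds). Time passes only in rows, so rows that do not move let the fingers close. It gives the time, the measured TCP pose, the force, the opening and the grip force at its end, in the units of the state.
- bot.get_obs(): the state, without advancing time (a new reading comes with each control period).
- viewer.camera(name): name is "scene" or "side" or "wrist"; returns a dict with "color" (384x512x3 uint8, red, green, blue), "depth" (384x512 float32, m along the optical axis (not along the pixel's ray), 0 where there is no reading), "vfov" (degrees; the focal length in pixels is half the picture's height over the tangent of half this angle, whatever the lens; pixels are square), "cx", "cy" (the principal point, pixels), "position" and "attitude" of the camera in the world; the wrist camera has in their place "tool_from_camera" (4x4, takes a point from camera to tool coordinates, whose origin is the TCP and whose axes are the flange's). Camera axes: x right, y down, z forward; pixel columns grow to the right and rows downward; lengths in m; the calibration is good to about 2 mm. A picture is of the moment at which its call begins: read the wrist's pose just before it.
- bot.job_done(): hands the job in; it is judged then, once.
Trained networks look in a picture, given as the dict that the camera call returned (one of the last four; its "shot" number tells which), for a name from the list of things; names that differ only in an ending like _2 or _b are one class to them, and where a whole thing is asked for, a point or a joint stands for the part that bears it (a point fixed in the world has none). Each returns a list of dicts, best first, with "p" (0 to 1); they miss things now and then, are a little off and sometimes report something else, mostly with a low value. They report only what shows in the picture. A call takes as long as a camera call. They do not tell look-alikes from the thing itself.
- finder.boxes_of(picture, thing): "position" ([column, row] in pixels, amid what is visible of it).
- finder.pinpoint(picture, thing): "position" ([column, row] in pixels: a listed point, or the origin of a listed thing).
The state is a dict: "time": time; "q": joint angles; "qd": joint speeds; "joint_efforts": joint torques, N m; "ee_pos": TCP position; "tcp_rot": TCP orientation; "wrist_force": force on the tool from outside, world axes, zero at the start; "torque": the same for the moment, N m; "opening": finger opening in m; "grasp_force": force on a finger pad.
Only numpy, scipy, OpenCV 4.12 (cv2) and the standard library are available. Lean on these libraries where they do the work, as an engineer would, in place of code of your own. Each camera call takes 0.05 s, during which the arm holds its last target. There are 200 camera calls.

## Working session

There is one attempt and no reset: what is moved stays moved. The work goes in short steps, Python scripts to look and compute and a tool call to move; the robot and the scene stay as the last step left them, time stands still between calls to the robot, and variables do not carry over. Pictures are saved under pics/ and viewed, at most 10 in all, crops included, and the job is handed in when it is done.

Besides the shell and the picture viewer there is one more tool, called after "Call:" as name(argument=value, ...), one argument or row to a line, values as JSON. move_arm: Moves the arm, as the interface text tells. Its arguments: {"type":"object","properties":{"offset":{"type":"array","items":{"type":"array","items":{"type":"number"}}},"twist":{"type":"array","items":{"type":"array","items":{"type":"number"}}},"grip":{"type":"array","items":{"type":"number"}},"force":{"type":"number"}},"required":["offset","twist","grip"]}

```bash
mkdir -p pics
cat > h.py <<'E'
import numpy as np, cv2
from scipy.spatial.transform import Rotation as R
from workcell import bot, viewer, finder
def K(p):
    h=p["color"].shape[0]; f=h/2/np.tan(np.radians(p["vfov"])/2); return f,p["cx"],p["cy"]
def pose(p):
    a=np.array(p["attitude"]); 
    M=a if a.shape==(3,3) else (R.from_euler('xyz',a,degrees=True).as_matrix() if a.size==3 else R.from_quat(a).as_matrix())
    return M,np.array(p["position"])
def ray(p,px):
    f,cx,cy=K(p); M,o=pose(p); return o, M@np.array([(px[0]-cx)/f,(px[1]-cy)/f,1])
def at_z(p,px,z):
    o,d=ray(p,px); return o+d*(z-o[2])/d[2]
def at_depth(p,px):
    c,r=int(round(px[0])),int(round(px[1])); w=p["depth"][max(r-2,0):r+3,max(c-2,0):c+3]; w=w[w>0]
    o,d=ray(p,px); return o+d*np.median(w) if w.size else None
def proj(p,X):
    f,cx,cy=K(p); M,o=pose(p); c=M.T@(np.array(X)-o); return [cx+f*c[0]/c[2],cy+f*c[1]/c[2]]
def save(p,n): cv2.imwrite("pics/"+n,p["color"][:,:,::-1])
E
python3 - <<'E'
from h import *
np.set_printoptions(precision=4,suppress=True)
for n in ("scene","side"):
    p=viewer.camera(n); save(p,n+"0.png"); print(n,p["attitude"],p["position"],p["vfov"])
    for t,z in (("rail_rig",0),("rail_begin",.07),("bend1",.07),("bend2",.07),("rail_stop",.07),("lever_pivot",.09),("lever_tip",.16),("collar",.059),("screwdriver",0),("offcut_long",0),("offcut_flat",0)):
        for d in finder.pinpoint(p,t)[:2]: print(t,round(d["p"],2),np.round(d["position"],1),at_z(p,d["position"],z),at_depth(p,d["position"]))
print(bot.get_obs())
E
```

```text
scene [-121.2091    0.9747  -50.9241] [-0.2959 -0.7724  0.7476] 53.48935042611525
rail_rig 0.62 [255.9 215.6] [ 0.5178 -0.0795  0.    ] [ 0.4455 -0.141   0.0664]
rail_rig 0.25 [204.9 210.4] [0.4331 0.0821 0.    ] [0.4201 0.0669 0.0133]
rail_begin 0.57 [270.4 214.8] [ 0.4725 -0.1772  0.07  ] [ 0.4643 -0.1836  0.0772]
rail_begin 0.42 [205.3 212.2] [ 0.3585 -0.0062  0.07  ] [0.4196 0.0653 0.0067]
bend1 0.67 [242.9 182.2] [0.5731 0.0243 0.07  ] [ 0.666   0.1094 -0.0024]
bend1 0.66 [237.4 199. ] [ 0.478  -0.0348  0.07  ] [0.5557 0.0392 0.002 ]
bend2 0.67 [242.9 182.2] [0.5731 0.0243 0.07  ] [ 0.666   0.1094 -0.0024]
bend2 0.66 [237.4 199. ] [ 0.478  -0.0348  0.07  ] [0.5557 0.0392 0.002 ]
rail_stop 0.55 [220.4 175.9] [0.5577 0.1207 0.07  ] [0.5602 0.1233 0.068 ]
lever_pivot 0.71 [293. 218.] [ 0.4777 -0.258   0.09  ] [ 0.4702 -0.263   0.0964]
lever_tip 0.61 [301.2 196.7] [ 0.497  -0.2709  0.16  ] [ 0.7053 -0.1391  0.0056]
collar 0.77 [233.9 234.8] [ 0.3386 -0.1454  0.059 ] [ 0.36   -0.1243  0.0358]
collar 0.73 [259.7 213.2] [ 0.4712 -0.1353  0.059 ] [ 0.4513 -0.1518  0.0769]
screwdriver 0.
[... 1418 characters left out ...]
0.89 [240.2 323.5] [ 0.4205 -0.4244  0.    ] [ 0.4202 -0.4425  0.0312]
offcut_long 0.64 [245.3 189.5] [0.4701 0.0475 0.    ] [0.4699 0.0441 0.0028]
offcut_flat 0.73 [235.3 182.6] [0.4397 0.0877 0.    ] [0.439 0.062 0.02 ]
{'time': 1.2, 'q': array([74.9429,  4.9782, 10.0779, 95.1017,  0.0001, 90.0008]), 'qd': array([-0.0882,  0.0617, -0.0838,  0.0269,  0.0764,  0.0334]), 'joint_efforts': array([ -0.0018, -52.0101,  46.4856,   0.002 ,  -0.0003,   0.    ]), 'ee_pos': array([0.1429, 0.5311, 0.2533]), 'tcp_rot': array([-179.9981,   -0.0001,  164.9421]), 'wrist_force': array([-0.3833,  0.0714,  0.8738]), 'torque': array([0.028 , 0.0159, 0.0856]), 'grasp_force': 0.0, 'opening': 0.08520138460007044}
```

View pictures.

Run:
```python
import cv2,numpy as np
a=cv2.imread("pics/scene0.png")[130:340,150:400];b=cv2.imread("pics/side0.png")[130:340,150:400]
cv2.imwrite("pics/ab.png",np.vstack([cv2.resize(a,None,fx=1.42,fy=1.42,interpolation=3),cv2.resize(b,None,fx=1.42,fy=1.42,interpolation=3)]))
cv2.imwrite("pics/b3.png",cv2.resize(cv2.imread("pics/side0.png")[135:335,150:400],None,fx=3,fy=3,interpolation=2)[:600,:800])
```

```text
(no output)
```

View pics/b3.png

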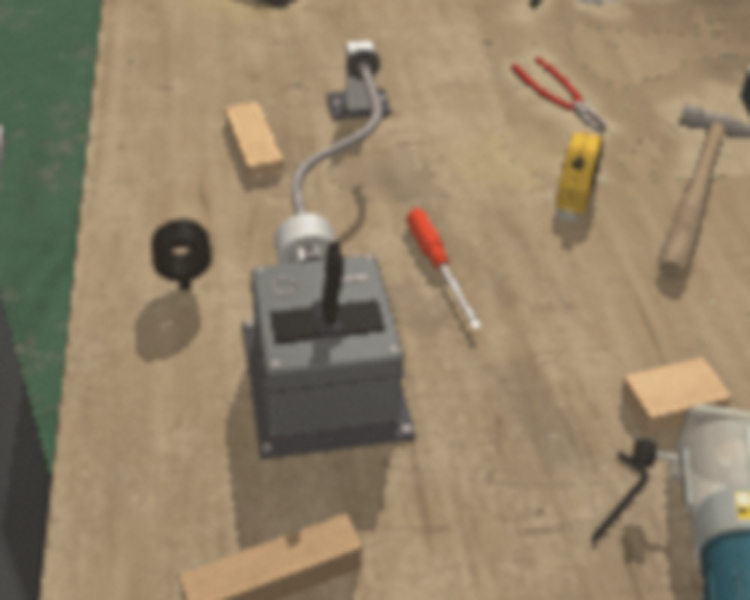

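View pics/scene0.png

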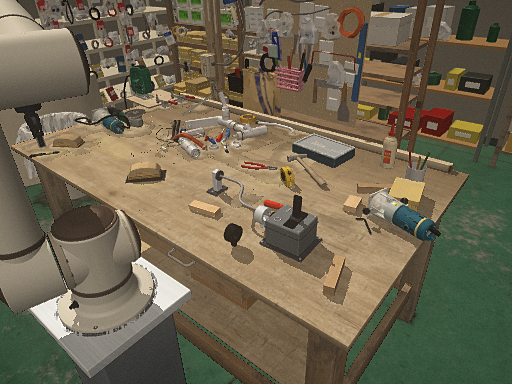

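```bash
cat >> h.py <<'E'
from scipy.optimize import least_squares
RIG={"rail_rig":(0,0,0),"rail_begin":(-.05,-.11,.07),"bend1":(-.05,.0246,.07),"bend2":(.0533,.0843,.07),"rail_stop":(.0533,.1939,.07),"lever_pivot":(-.05,-.195,.09)}
def rig2w(t,X):
    c,s=np.cos(t[2]),np.sin(t[2]); X=np.array(X); return np.array([t[0]+c*X[0]-s*X[1],t[1]+s*X[0]+c*X[1],X[2]])
def fit(obs,t0=(.52,-.075,0)):  # obs: list of (pic,name,px)
    f=lambda t: np.concatenate([np.array(proj(p,rig2w(t,RIG[n])))-px for p,n,px in obs])
    s=least_squares(f,t0,loss="soft_l1"); return s.x,f(s.x).reshape(-1,2)
def wristpose(p,o):
    T=np.array(p["tool_from_camera"]); M=R.from_euler('xyz',o["tcp_rot"],degrees=True).as_matrix()
    p["attitude"]=M@T[:3,:3]; p["position"]=M@T[:3,3]+np.array(o["ee_pos"]); return p
def look(n):
    o=bot.get_obs(); p=viewer.camera(n); return wristpose(p,o) if n=="wrist" else p
E
python3 - <<'E'
from h import *
np.set_printoptions(precision=4,suppress=True)
obs=[];P={}
for n in ("scene","side"):
    p=P[n]=look(n)
    for t in RIG:
        L=finder.pinpoint(p,t)
        g=[d for d in L if d["p"]>.5][:2]
        for d in g:
            # keep candidates near a rough prediction
            if np.hypot(*(np.array(proj(p,rig2w((.52,-.075,0),RIG[t])))-d["position"]))<9: obs.append((p,t,np.array(d["position"])))
t,r=fit(obs); print(t,np.degrees(t[2]))
for (p,n,px),e in zip(obs,r): print(n,px,e)
print("collar tri")
for n in P:
    for d in finder.pinpoint(P[n],"collar")[:3]: print(n,d)
w=viewer.camera("wrist"); print(w["tool_from_camera"],w["vfov"])
for X in ([-.05,-.095,.059],[-.05,-.195,.09],[.0533,.1789,.059]): print(rig2w(t,X))
E
```

```text
[ 0.5197 -0.0678  0.0406] 2.3244622663333017
rail_rig [256.2 211.5] [-2.5809  2.6609]
rail_begin [271.6 214.1] [-0.2296  0.7336]
bend1 [240.4 198.7] [-2.5199  2.545 ]
bend2 [243.5 183.2] [-0.0667 -0.1144]
rail_stop [218.4 175. ] [ 1.9485 -0.4576]
lever_pivot [294.7 216. ] [0.1457 2.8044]
rail_rig [263.5 215.1] [ 1.1755 -2.872 ]
rail_begin [251.8 218. ] [1.3444 4.6542]
rail_begin [249.8 223.4] [ 3.3444 -0.7458]
bend1 [247.7 191.7] [-0.8674 -0.8594]
bend2 [277.  179.3] [ 0.463  -3.6501]
rail_stop [271.6 152.9] [-0.392   3.2743]
lever_pivot [258.1 240.5] [-0.2038  0.5871]
collar tri
scene {'position': [258.9, 212.5], 'p': 0.79}
scene {'position': [232.8, 237.0], 'p': 0.69}
side {'position': [206.3, 217.5], 'p': 0.61}
side {'position': [250.6, 216.7], 'p': 0.48}
[[ 0.0003 -0.9506 -0.3105  0.0791]
 [ 1.     -0.      0.0013 -0.0007]
 [-0.0012 -0.3105  0.9506 -0.12  ]
 [ 0.      0.      0.      1.    ]] 58.83413947976469
[ 0.4736 -0.1647  0.059 ]
[ 0.4776 -0.2646  0.09  ]
[0.5657 0.1131 0.059 ]
```

Call:
move_arm(
  offset=[
    [0, 0, 0],
    [0, 0, 0],
    [0, 0, 0],
    [0, 0, 0],
    [0, 0, 0],
  ],
  twist=[
    [0, 0, 0.15],
    [0, 0, 0.15],
    [0, 0, 0.15],
    [0, 0, 0.15],
    [0, 0, 0.15],
  ],
  grip=[1, 1, 1, 1, 1],
)

```text
time: 2.55
ee_pos: [0.1429, 0.5311, 0.2533]
tcp_rot: [180.0, -0.0, 121.6]
wrist_force: [0.5, 0.1, -0.3]
opening: 0.0853
grasp_force: 0.0
```

Call:
move_arm(
  offset=[
    [0, 0, 0],
    [0, 0, 0],
    [0, 0, 0],
    [0, 0, 0],
  ],
  twist=[
    [0, 0, 0.15],
    [0, 0, 0.15],
    [0, 0, 0.15],
    [0, 0, 0.07],
  ],
  grip=[1, 1, 1, 1],
)

```text
time: 2.95
ee_pos: [0.1429, 0.5311, 0.2532]
tcp_rot: [180.0, 0.0, 91.9]
wrist_force: [-1.3, -1.0, -0.0]
opening: 0.0856
grasp_force: 0.0
```

Call:
move_arm(
  offset=[
    [-4.2, 2.4, 0],
    [-4.2, 2.4, 0],
    [-4.2, 2.4, 0],
    [-4.2, 2.4, 0],
    [-4.2, 2.4, 0],
  ],
  twist=[
    [0, 0, 0],
    [0, 0, 0],
    [0, 0, 0],
    [0, 0, 0],
    [0, 0, 0],
  ],
  grip=[1, 1, 1, 1, 1],
)

```text
time: 3.45
ee_pos: [0.2712, 0.3242, 0.2534]
tcp_rot: [180.0, -0.0, 92.2]
wrist_force: [1.4, 1.0, 0.1]
opening: 0.0858
grasp_force: 0.0
```

Call:
move_arm(
  offset=[
    [-4.2, 2.4, 0],
    [-4.2, 2.4, 0],
    [-4.2, 2.4, 0],
    [-4.2, 2.4, 0],
    [-4.2, 2.4, 0],
  ],
  twist=[
    [0, 0, 0],
    [0, 0, 0],
    [0, 0, 0],
    [0, 0, 0],
    [0, 0, 0],
  ],
  grip=[1, 1, 1, 1, 1],
)

```text
time: 3.95
ee_pos: [0.3993, 0.1186, 0.2536]
tcp_rot: [179.9, -0.0, 92.2]
wrist_force: [1.9, 1.2, -0.3]
opening: 0.0854
grasp_force: 0.0
```

Call:
move_arm(
  offset=[
    [-4.2, 2.4, 0],
    [-4.2, 2.4, 0],
    [-4.2, 2.4, 0],
    [-4.2, 2.4, 0],
    [0, 0, 0],
  ],
  twist=[
    [0, 0, 0],
    [0, 0, 0],
    [0, 0, 0],
    [0, 0, 0],
    [0, 0, 0],
  ],
  grip=[1, 1, 1, 1, 1],
)

```text
time: 4.45
ee_pos: [0.5027, -0.0478, 0.252]
tcp_rot: [-179.9, 0.0, 91.9]
wrist_force: [-1.3, 1.1, -0.3]
opening: 0.0856
grasp_force: 0.0
```

```bash
cat >> h.py <<'E'
def rail():
    a=np.radians(np.linspace(0,60,30)); s=np.linspace(0,1,40)[:,None]
    P=[np.array([-.05,-.11])+s*np.array([0,.1]), np.c_[.01-.06*np.cos(a),-.01+.06*np.sin(a)],
       np.array([-.02,.042])+s*np.array([.0433,.025]), np.c_[-.0067+.06*np.sin(np.pi/3-a+np.pi/6-np.pi/6+0)*0+ -.0,a][:0]]
    b=np.radians(np.linspace(-60,0,30)); P[3]=np.c_[-.0067+.06*np.cos(b),.1189+.06*np.sin(b)]
    P.append(np.array([.0533,.1189])+s*np.array([0,.075])); P=np.vstack(P); return np.c_[P,np.full(len(P),.07)]
E
python3 - <<'E'
from h import *
import pickle
np.set_printoptions(precision=4,suppress=True)
w=look("wrist"); print(w["position"])
obs=[]
t0=(.5197,-.0678,.0406)
for t in RIG:
    for d in finder.pinpoint(w,t)[:3]:
        e=np.array(proj(w,rig2w(t0,RIG[t])))-d["position"]; print(t,d,e)
        if np.hypot(*e)<25: obs.append((w,t,np.array(d["position"]))); break
t,r=fit(obs,t0); print(t,np.degrees(t[2]),r)
for n in ("collar","lever_tip","screwdriver","offcut_flat"):
    for d in finder.pinpoint(w,n)[:2]: print(n,d,at_depth(w,d["position"]),at_z(w,d["position"],.059))
pickle.dump(w,open("w.pkl","wb"))
im=w["color"][:,:,::-1].copy()
im=cv2.resize(im,None,fx=1.5,fy=1.5,interpolation=2)
for X in rail(): 
    c=proj(w,rig2w(t,X)); cv2.circle(im,(int(c[0]*1.5+.5),int(c[1]*1.5+.5)),1,(0,0,255),-1)
cv2.imwrite("pics/w1.png",im)
E
```

```text
[0.5006 0.0311 0.372 ]
rail_begin {'position': [219.8, 298.6], 'p': 0.66} [-0.257  -1.6241]
bend1 {'position': [328.8, 101.9], 'p': 0.94} [-114.6088   68.4771]
bend1 {'position': [211.2, 173.2], 'p': 0.92} [ 2.9912 -2.8229]
bend2 {'position': [328.8, 101.9], 'p': 0.94} [ 3.1064 -0.1339]
lever_pivot {'position': [222.1, 383.0], 'p': 0.59} [-1.354  -5.7123]
[ 0.518  -0.0694  0.0577] 3.307469955990717 [[-0.0891  0.3333]
 [ 0.6737 -0.2668]
 [-0.7419  0.6495]
 [ 0.1831 -3.9743]]
collar {'position': [111.7, 234.5], 'p': 0.78} [ 0.3692 -0.1128  0.0697] [ 0.3645 -0.1178  0.059 ]
lever_tip {'position': [219.7, 258.7], 'p': 0.42} [ 0.4751 -0.1297  0.0802] [ 0.4732 -0.1414  0.059 ]
screwdriver {'position': [338.3, 235.0], 'p': 0.94} [ 0.6039 -0.1286  0.0194] [ 0.5923 -0.1106  0.059 ]
offcut_flat {'position': [186.8, 23.4], 'p': 0.58} [0.4377 0.0826 0.0188] [0.4449 0.0768 0.059 ]
```

View pics/w1.png

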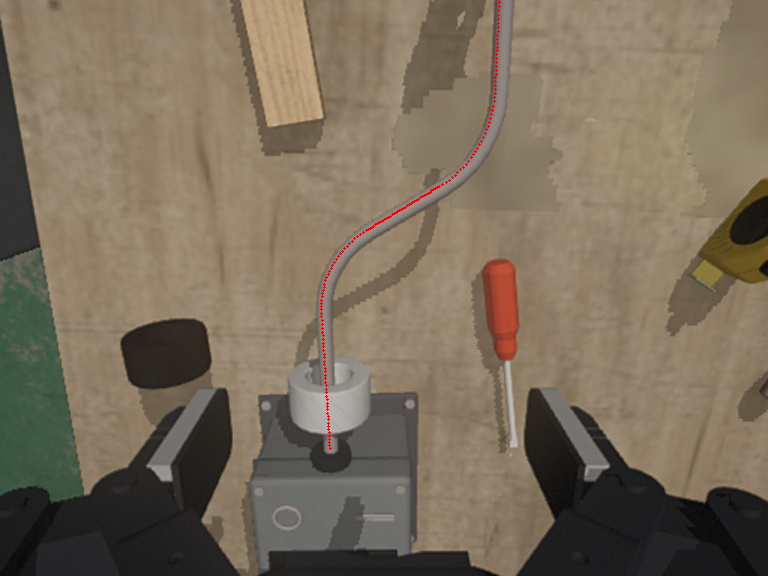

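Run:
```python
from h import *
import pickle
from scipy.spatial import cKDTree
np.set_printoptions(precision=4,suppress=True)
w=pickle.load(open("w.pkl","rb")); f,cx,cy=K(w); M,o=pose(w); D=w["depth"]
v,u=np.nonzero(D>0); z=D[v,u]; X=np.c_[(u-cx)/f*z,(v-cy)/f*z,z]@M.T+o
t=np.array([.518,-.0694,.0577])
def inv(t,X): c,s=np.cos(t[2]),np.sin(t[2]); d=X[:,:2]-t[:2]; return np.c_[c*d[:,0]+s*d[:,1],-s*d[:,0]+c*d[:,1],X[:,2]]
Rl=rail(); tr=cKDTree(Rl[:,:2]); L=inv(t,X)
d,i=tr.query(L[:,:2]); sel=(d<.012)&(L[:,2]>.055)&(L[:,2]<.085)&(L[:,1]>-.045); P=X[sel]; print(sel.sum(),np.median(P[:,2]),P[:,2].max())
def res(t):
    l=inv(t,P); d,i=tr.query(l[:,:2]); i=np.clip(i,1,len(Rl)-2); T=Rl[i+1,:2]-Rl[i-1,:2]; T/=np.linalg.norm(T,axis=1)[:,None]
    e=l[:,:2]-Rl[i,:2]; return e[:,0]*T[:,1]-e[:,1]*T[:,0]
s=least_squares(res,t,loss="soft_l1",f_scale=.002); print(s.x,np.degrees(s.x[2]),np.std(res(s.x)))
t=s.x; np.save("t.npy",t); L=inv(t,X)
# collar points: around rail x=-.05, y -.11..-.05, z>.07
c=(abs(L[:,0]+.05)<.04)&(L[:,1]>-.115)&(L[:,1]<-.04)&(L[:,2]>.03)
C=L[c]; print("collar top y-range",np.percentile(C[(C[:,2]>.08)][:,1],[1,50,99]),"x",np.percentile(C[:,0],[1,99]),"z",C[:,2].max())
b=(L[:,2]>.085)&(L[:,2]<.095)&(L[:,1]<-.1); print("box top x",np.percentile(L[b][:,0],[1,99]),"y max",np.percentile(L[b][:,1],99))
print("collar, pivot, stop world",rig2w(t,[-.05,np.median(C[C[:,2]>.08][:,1]),.059]),rig2w(t,[-.05,-.195,.09]),rig2w(t,[.0533,.1789,.059]))
```

```text
3394 0.07345961683371582 0.07672129262489286
[ 0.5194 -0.0696  0.0576] 3.299251662048084 0.0028281385511048853
collar top y-range [-0.1142 -0.0721 -0.0572] x [-0.0764 -0.0238] z 0.08743826187773784
box top x [-0.1043  0.0017] y max -0.12053022720700311
collar, pivot, stop world [ 0.4736 -0.1444  0.059 ] [ 0.4807 -0.2671  0.09  ] [0.5623 0.1121 0.059 ]
```

Call:
move_arm(
  offset=[
    [0, 0, 0],
    [-3.16, -1.15, 0],
    [-3.16, -1.15, 0],
    [-3.16, -1.15, 0],
    [0, 0, 0],
  ],
  twist=[
    [0, 0, -0.024],
    [0, 0, 0],
    [0, 0, 0],
    [0, 0, 0],
    [0, 0, 0],
  ],
  grip=[1, 1, 1, 1, 1],
)

```text
time: 5.5
ee_pos: [0.4715, -0.143, 0.2534]
tcp_rot: [-180.0, 0.0, 93.4]
wrist_force: [-0.2, 0.2, 0.6]
opening: 0.0853
grasp_force: 0.0
```

Call:
move_arm(
  offset=[
    [0, 0, 4],
    [0, 0, 4],
    [0, 0, 4],
    [0, 0, 3],
    [0, 0, 0],
  ],
  twist=[
    [0, 0, 0],
    [0, 0, 0],
    [0, 0, 0],
    [0, 0, 0],
    [0, 0, 0],
  ],
  grip=[1, 1, 1, 1, 1],
)

```text
time: 6.0
ee_pos: [0.4703, -0.1393, 0.0993]
tcp_rot: [-179.6, -0.1, 93.6]
wrist_force: [0.0, 1.0, 0.6]
opening: 0.0855
grasp_force: 0.0
```

Call:
move_arm(
  offset=[
    [0, 0, 0],
    [-0.4, 0.3, 2],
    [0, 0, 1.5],
    [0, 0, 0],
  ],
  twist=[
    [0, 0, 0],
    [0, 0, 0],
    [0, 0, 0],
    [0, 0, 0],
  ],
  grip=[1, 1, 1, 1],
)

```text
time: 6.4
ee_pos: [0.4752, -0.144, 0.0677]
tcp_rot: [-179.9, -0.0, 93.6]
wrist_force: [0.1, -0.3, -0.2]
opening: 0.0854
grasp_force: 0.0
```

Call:
move_arm(
  offset=[
    [0, 0, 0],
    [0, 0, 0],
    [0, 0, 0],
    [0, 0, 0],
    [0, 0, 0],
  ],
  twist=[
    [0, 0, 0],
    [0, 0, 0],
    [0, 0, 0],
    [0, 0, 0],
    [0, 0, 0],
  ],
  grip=[0.5, 0.5, 0.5, 0.5, 0.5],
  force=35,
)

```text
time: 6.9
ee_pos: [0.4761, -0.1443, 0.0697]
tcp_rot: [179.9, 0.0, 93.6]
wrist_force: [-2.3, 0.5, 6.0]
opening: 0.0556
grasp_force: 36.5
```

Call:
move_arm(
  offset=[
    [0, 0, -0.6],
    [0, 0, -0.6],
    [0, 0, 0],
  ],
  twist=[
    [0, 0, 0],
    [0, 0, 0],
    [0, 0, 0],
  ],
  grip=[0.5, 0.5, 0.5],
)

```text
time: 7.2
ee_pos: [0.4762, -0.1444, 0.0814]
tcp_rot: [179.9, 0.0, 93.6]
wrist_force: [-0.6, -0.2, -2.4]
opening: 0.0555
grasp_force: 37.6
```

Call:
move_arm(
  offset=[
    [1.5, 0, 0],
    [1.5, 0, 0],
    [1.5, 0, 0],
    [1.5, 0, 0],
    [0, 0, 0],
  ],
  twist=[
    [0, 0, 0],
    [0, 0, 0],
    [0, 0, 0],
    [0, 0, 0],
    [0, 0, 0],
  ],
  grip=[0.5, 0.5, 0.5, 0.5, 0.5],
)

```text
time: 7.7
ee_pos: [0.4717, -0.0821, 0.0802]
tcp_rot: [-180.0, -0.0, 93.7]
wrist_force: [0.3, 0.9, -1.3]
opening: 0.0552
grasp_force: 37.6
```

```bash
cat > st.py <<'E'
from h import *
o=bot.get_obs(); t=np.load("t.npy"); d=o["ee_pos"][:2]-t[:2]; c,s=np.cos(t[2]),np.sin(t[2])
print("rig mm",np.round(1e3*np.array([c*d[0]+s*d[1],-s*d[0]+c*d[1],o["ee_pos"][2]]),1),"turn",round(90+np.degrees(t[2])-o["tcp_rot"][2],1),o["tcp_rot"].round(1),o["wrist_force"].round(1),o["torque"].round(2),o["opening"],o["time"])
E
python3 st.py
```

```text
rig mm [-48.4  -9.8  80.2] turn -0.4 [-180.    -0.    93.7] [ 0.3  0.9 -1.3] [-0.03 -0.01  0.03] 0.05518552873802302 7.7
```

Call:
move_arm(
  offset=[
    [0.63, -0.1, 0],
    [0.63, 0.03, 0],
    [0.63, 0.03, 0],
    [0.63, 0.03, 0],
    [0.63, 0.03, 0],
  ],
  twist=[
    [0, 0, 0.11],
    [0, 0, 0.105],
    [0, 0, 0.105],
    [0, 0, 0.105],
    [0, 0, 0.105],
  ],
  grip=[0.5, 0.5, 0.5, 0.5, 0.5],
)

```text
time: 8.2
ee_pos: [0.4767, -0.0533, 0.0802]
tcp_rot: [-180.0, 0.0, 63.0]
wrist_force: [0.1, -0.5, -1.1]
opening: 0.0554
grasp_force: 37.6
```

```bash
python3 st.py
```

```text
rig mm [-41.6  18.7  80.2] turn 30.3 [-180.    0.   63.] [ 0.1 -0.5 -1.1] [-0.04  0.02 -0.06] 0.055362976085724006 8.2
```

Call:
move_arm(
  offset=[
    [0.7, 0.03, 0],
    [0.63, 0.03, 0],
    [0.63, 0.03, 0],
    [0.63, 0.03, 0],
    [0.63, 0.03, 0],
  ],
  twist=[
    [0, 0, 0.1],
    [0, 0, 0.105],
    [0, 0, 0.105],
    [0, 0, 0.105],
    [0, 0, 0.105],
  ],
  grip=[0.5, 0.5, 0.5, 0.5, 0.5],
)

```text
time: 8.7
ee_pos: [0.4978, -0.0293, 0.0802]
tcp_rot: [180.0, 0.0, 33.2]
wrist_force: [0.6, -0.4, -1.8]
opening: 0.0555
grasp_force: 37.6
```

Call:
move_arm(
  offset=[
    [1.2, 0, 0],
    [1.2, 0, 0],
    [1.2, 0, 0],
    [1.2, 0, 0],
    [0, 0, 0],
  ],
  twist=[
    [0, 0, 0],
    [0, 0, 0],
    [0, 0, 0],
    [0, 0, 0],
    [0, 0, 0],
  ],
  grip=[0.5, 0.5, 0.5, 0.5, 0.5],
)

```text
time: 9.2
ee_pos: [0.5391, -0.0025, 0.0801]
tcp_rot: [-180.0, -0.0, 33.5]
wrist_force: [-0.9, 0.0, -2.6]
opening: 0.0556
grasp_force: 37.6
```

```bash
python3 st.py
```

```text
rig mm [23.5 65.8 80.1] turn 59.8 [-180.    -0.    33.5] [-0.9  0.  -2.6] [-0.01 -0.03  0.04] 0.05559543797398969 9.2
```

Call:
move_arm(
  offset=[
    [0.63, -0.1, 0],
    [0.63, -0.03, 0],
    [0.63, -0.03, 0],
    [0.63, -0.03, 0],
    [0.63, -0.03, 0],
  ],
  twist=[
    [0, 0, -0.105],
    [0, 0, -0.105],
    [0, 0, -0.105],
    [0, 0, -0.105],
    [0, 0, -0.105],
  ],
  grip=[0.5, 0.5, 0.5, 0.5, 0.5],
)

```text
time: 9.7
ee_pos: [0.5583, 0.0205, 0.0802]
tcp_rot: [-180.0, 0.0, 63.7]
wrist_force: [0.2, -0.1, -2.8]
opening: 0.0559
grasp_force: 37.6
```

Call:
move_arm(
  offset=[
    [0.65, -0.03, 0],
    [0.63, -0.03, 0],
    [0.63, -0.03, 0],
    [0.63, -0.03, 0],
    [0.63, -0.03, 0],
  ],
  twist=[
    [0, 0, -0.105],
    [0, 0, -0.105],
    [0, 0, -0.105],
    [0, 0, -0.105],
    [0, 0, -0.105],
  ],
  grip=[0.5, 0.5, 0.5, 0.5, 0.5],
)

```text
time: 10.2
ee_pos: [0.5646, 0.0512, 0.0801]
tcp_rot: [-180.0, 0.0, 93.8]
wrist_force: [0.1, 0.5, -2.4]
opening: 0.0558
grasp_force: 37.6
```

```bash
python3 st.py
```

```text
rig mm [ 52.1 118.   80.1] turn -0.5 [-180.     0.    93.8] [ 0.1  0.5 -2.4] [-0.02  0.01  0.04] 0.05583135340496105 10.2
```

Call:
move_arm(
  offset=[
    [1.3, 0.1, 0],
    [1.3, 0, 0],
    [1.3, 0, 0],
    [1.3, 0, 0],
    [0, 0, 0.4],
  ],
  twist=[
    [0, 0, 0.008],
    [0, 0, 0],
    [0, 0, 0],
    [0, 0, 0],
    [0, 0, 0],
  ],
  grip=[0.5, 0.5, 0.5, 0.5, 0.5],
)

```text
time: 10.7
ee_pos: [0.5629, 0.1048, 0.0767]
tcp_rot: [179.9, -0.0, 93.2]
wrist_force: [-0.2, -0.0, -1.7]
opening: 0.0559
grasp_force: 37.6
```

Call:
move_arm(
  offset=[
    [0, 0, 0.4],
    [0, 0, 0],
    [0, 0, 0],
  ],
  twist=[
    [0, 0, 0],
    [0, 0, 0],
    [0, 0, 0],
  ],
  grip=[0.5, 0.5, 0.5],
)

```text
time: 11.0
ee_pos: [0.5627, 0.1027, 0.072]
tcp_rot: [-180.0, 0.0, 93.1]
wrist_force: [1.2, -0.5, -1.2]
opening: 0.0553
grasp_force: 37.6
```

```bash
python3 st.py
```

```text
rig mm [ 53.1 169.5  72. ] turn 0.2 [-180.     0.    93.1] [ 1.2 -0.5 -1.2] [-0.03  0.02 -0.  ] 0.05533801400583177 11.0
```

9.4 mm to go by estimate; push gently until contact.

Call:
move_arm(
  offset=[
    [0.3, 0, 0],
    [0.3, 0, 0],
    [0.2, 0, 0],
    [0, 0, 0],
  ],
  twist=[
    [0, 0, 0],
    [0, 0, 0],
    [0, 0, 0],
    [0, 0, 0],
  ],
  grip=[0.5, 0.5, 0.5, 0.5],
)

```text
time: 11.4
ee_pos: [0.5624, 0.111, 0.0724]
tcp_rot: [180.0, 0.0, 93.1]
wrist_force: [0.5, -2.2, -0.9]
opening: 0.0554
grasp_force: 37.7
```

Call:
move_arm(
  offset=[
    [0.2, 0, 0],
    [0, 0, 0],
  ],
  twist=[
    [0, 0, 0],
    [0, 0, 0],
  ],
  grip=[0.5, 0.5],
)

```text
time: 11.6
ee_pos: [0.5624, 0.1112, 0.0723]
tcp_rot: [180.0, 0.2, 93.0]
wrist_force: [-0.4, -12.0, -1.1]
opening: 0.056
grasp_force: 37.8
```

Call:
move_arm(
  offset=[
    [0.2, 0, 0],
    [0, 0, 0],
  ],
  twist=[
    [0, 0, 0],
    [0, 0, 0],
  ],
  grip=[0.5, 0.5],
)

```text
time: 11.8
ee_pos: [0.5623, 0.1114, 0.0723]
tcp_rot: [-180.0, 0.4, 92.9]
wrist_force: [0.2, -23.0, 0.1]
opening: 0.0557
grasp_force: 37.9
```

Call:
move_arm(
  offset=[
    [-0.35, 0, 0],
    [0, 0, 0],
  ],
  twist=[
    [0, 0, 0],
    [0, 0, 0],
  ],
  grip=[0.5, 0.5],
)

```text
time: 12.0
ee_pos: [0.5624, 0.111, 0.0723]
tcp_rot: [180.0, 0.0, 93.1]
wrist_force: [1.0, -5.2, -1.3]
opening: 0.0555
grasp_force: 37.7
```

Call:
move_arm(
  offset=[
    [0, 0, 0],
    [0, 0, 0],
    [0, 0, 0],
    [0, 0, 0],
    [0, 0, 0],
  ],
  twist=[
    [0, 0, 0],
    [0, 0, 0],
    [0, 0, 0],
    [0, 0, 0],
    [0, 0, 0],
  ],
  grip=[1, 1, 1, 1, 1],
)

```text
time: 12.5
ee_pos: [0.5623, 0.1118, 0.0724]
tcp_rot: [180.0, -0.0, 93.1]
wrist_force: [0.2, -0.1, -0.3]
opening: 0.0858
grasp_force: 0.0
```

```bash
python3 st.py
python3 - <<'E'
from h import *
p=look("wrist"); save(p,"w2.png")
E
```

```text
rig mm [ 53.3 178.6  72.4] turn 0.2 [180.   -0.   93.1] [ 0.2 -0.1 -0.3] [ 0.04 -0.01 -0.04] 0.0857616151248018 12.5
```

View pics/w2.png

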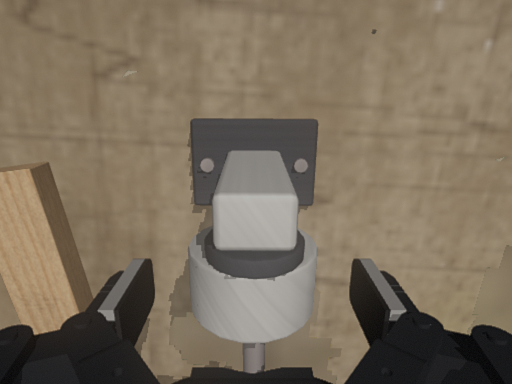

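Call:
move_arm(
  offset=[
    [0, 0, -3],
    [0, 0, -4],
    [0, 0, -4],
    [0, 0, -4],
    [0, 0, -4],
  ],
  twist=[
    [0, 0, 0],
    [0, 0, 0],
    [0, 0, 0],
    [0, 0, 0],
    [0, 0, 0],
  ],
  grip=[1, 1, 1, 1, 1],
)

```text
time: 13.05
ee_pos: [0.5621, 0.1116, 0.264]
tcp_rot: [180.0, -0.0, 93.1]
wrist_force: [1.1, 0.8, 0.8]
opening: 0.0854
grasp_force: 0.0
```

Call:
move_arm(
  offset=[
    [-3.75, -1.25, 0],
    [-3.75, -1.25, 0],
    [-3.75, -1.25, 0],
    [-3.75, -1.25, 0],
  ],
  twist=[
    [0, 0, 0],
    [0, 0, 0],
    [0, 0, 0],
    [0, 0, 0],
  ],
  grip=[1, 1, 1, 1],
)

```text
time: 13.45
ee_pos: [0.52, -0.0421, 0.2624]
tcp_rot: [180.0, -0.0, 93.1]
wrist_force: [1.3, 0.1, 1.2]
opening: 0.0857
grasp_force: 0.0
```

Call:
move_arm(
  offset=[
    [-3.75, -1.25, 0],
    [-3.75, -1.25, 0],
    [-3.75, -1.25, 0],
    [-3.75, -1.25, 0],
    [0, 0, 0],
  ],
  twist=[
    [0, 0, 0],
    [0, 0, 0],
    [0, 0, 0],
    [0, 0, 0],
    [0, 0, 0],
  ],
  grip=[0.7, 0.7, 0.7, 0.7, 0.7],
)

```text
time: 13.95
ee_pos: [0.4775, -0.1969, 0.2623]
tcp_rot: [-180.0, 0.0, 92.9]
wrist_force: [-0.0, 0.2, -0.6]
opening: 0.0599
grasp_force: 0.0
```

```bash
cat > lev.py <<'E'
from h import *
def lever(p,t):
    f,cx,cy=K(p); M,o=pose(p); D=p["depth"]; v,u=np.nonzero(D>0); z=D[v,u]; X=np.c_[(u-cx)/f*z,(v-cy)/f*z,z]@M.T+o
    c,s=np.cos(t[2]),np.sin(t[2]); d=X[:,:2]-t[:2]; L=1e3*np.c_[c*d[:,0]+s*d[:,1],-s*d[:,0]+c*d[:,1],X[:,2]]
    k=(abs(L[:,0]+50)<62)&(abs(L[:,1]+195)<18)&(L[:,2]>105)&(L[:,2]<175); P=L[k]
    if len(P)<10: return None
    top=P[P[:,2]>P[:,2].max()-12]; m=top.mean(0); a=np.median(np.arctan2(P[:,0]+50,P[:,2]-90)); return len(P),P[:,2].max().round(1),m.round(1),np.arctan2(m[0]+50,m[2]-90).round(3)+.6,a+.6
E
python3 st.py
python3 - <<'E'
from lev import *
t=np.load("t.npy")
for n in ("wrist","side","scene"):
    p=look(n); save(p,n+"3.png"); print(n,lever(p,t))
    for d in finder.pinpoint(p,"lever_tip")[:2]: print(d, at_z(p,d["position"],.165))
E
```

```text
rig mm [ -49.2 -124.7  262.3] turn 0.4 [-180.     0.    92.9] [-0.   0.2 -0.6] [-0.    0.02 -0.03] 0.059891853702318185 13.95
wrist (1009, np.float64(170.4), array([ -45.9, -192.4,  166.5]), np.float64(0.654), np.float64(0.6408184768321562))
{'position': [258.6, 298.0], 'p': 0.7} [ 0.48669483 -0.26935539  0.165     ]
{'position': [250.2, 249.5], 'p': 0.17} [ 0.47848947 -0.22961537  0.165     ]
side (152, np.float64(170.2), array([ -46.4, -198.8,  165.5]), np.float64(0.648), np.float64(0.6109785616097791))
{'position': [260.7, 218.8], 'p': 0.6} [ 0.48405041 -0.26538404  0.165     ]
scene (174, np.float64(168.9), array([ -50. , -196.6,  163.5]), np.float64(0.601), np.float64(0.5442038573304598))
{'position': [300.3, 193.7], 'p': 0.73} [ 0.5022479  -0.26401515  0.165     ]
```

View pics/wrist3.png

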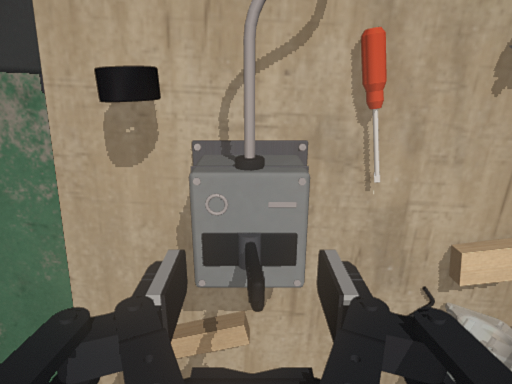

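Call:
move_arm(
  offset=[
    [-3.5, 0.15, 0],
    [-3.5, 0.15, 0],
    [0, 0, 0],
    [0, 0, 4],
    [0, 0, 0],
  ],
  twist=[
    [0, 0, 0],
    [0, 0, 0],
    [0, 0, 0],
    [0, 0, 0],
    [0, 0, 0],
  ],
  grip=[0.7, 0.7, 0.7, 0.7, 0.7],
)

```text
time: 14.75
ee_pos: [0.4841, -0.2614, 0.2174]
tcp_rot: [-179.6, -0.2, 93.2]
wrist_force: [-0.8, 0.1, -1.1]
opening: 0.0598
grasp_force: 0.0
```

```bash
python3 st.py
```

```text
rig mm [ -46.3 -189.4  217.4] turn 0.1 [-179.6   -0.2   93.2] [-0.8  0.1 -1.1] [ 0.04 -0.01 -0.01] 0.05979873593275219 14.75
```

Call:
move_arm(
  offset=[
    [0, 0, 2.5],
    [0, 0, 2.5],
    [0, 0, 2.5],
    [0, 0, 0],
  ],
  twist=[
    [0, 0, 0],
    [0, 0, 0],
    [0, 0, 0],
    [0, 0, 0],
  ],
  grip=[0.7, 0.7, 0.7, 0.7],
)

```text
time: 15.15
ee_pos: [0.4847, -0.2616, 0.1456]
tcp_rot: [-179.8, -0.1, 93.2]
wrist_force: [-0.3, 1.2, -0.6]
opening: 0.0597
grasp_force: 0.0
```

Call:
move_arm(
  offset=[
    [0, -1, 0],
    [0, -1, 0],
    [0, -1, 0],
    [0, -1, 0],
    [0, 0, 0],
  ],
  twist=[
    [0, 0, 0],
    [0, 0, 0],
    [0, 0, 0],
    [0, 0, 0],
    [0, 0, 0],
  ],
  grip=[0.7, 0.7, 0.7, 0.7, 0.7],
)

```text
time: 15.65
ee_pos: [0.4445, -0.2656, 0.1484]
tcp_rot: [179.9, 0.1, 93.0]
wrist_force: [0.9, -0.2, 0.5]
opening: 0.0599
grasp_force: 0.0
```

```bash
python3 st.py
```

```text
rig mm [ -86.  -191.4  148.4] turn 0.3 [1.799e+02 1.000e-01 9.300e+01] [ 0.9 -0.2  0.5] [ 0.03 -0.06 -0.01] 0.05993136308641636 15.65
```

Call:
move_arm(
  offset=[
    [0, -0.5, 0],
    [0, -0.4, 0],
    [0, -0.2, 0],
    [0, 0, 0],
  ],
  twist=[
    [0, 0, 0],
    [0, 0, 0],
    [0, 0, 0],
    [0, 0, 0],
  ],
  grip=[0.7, 0.7, 0.7, 0.7],
)

```text
time: 16.05
ee_pos: [0.4342, -0.2659, 0.1471]
tcp_rot: [-180.0, -0.0, 93.1]
wrist_force: [0.6, 0.7, 0.9]
opening: 0.0602
grasp_force: 0.3
```

Call:
move_arm(
  offset=[
    [0, -0.3, 0],
    [0, 0, 0],
  ],
  twist=[
    [0, 0, 0],
    [0, 0, 0],
  ],
  grip=[0.7, 0.7],
)

```text
time: 16.25
ee_pos: [0.4313, -0.266, 0.1472]
tcp_rot: [-180.0, -0.0, 93.1]
wrist_force: [0.9, -0.1, -0.3]
opening: 0.0598
grasp_force: 0.4
```

Call:
move_arm(
  offset=[
    [0, -0.2, 0],
    [0, 0, 0],
  ],
  twist=[
    [0, 0, 0],
    [0, 0, 0],
  ],
  grip=[0.7, 0.7],
)

```text
time: 16.45
ee_pos: [0.4294, -0.2661, 0.1473]
tcp_rot: [-180.0, -0.0, 93.1]
wrist_force: [1.5, 0.1, -0.3]
opening: 0.0599
grasp_force: 0.6
```

```bash
python3 st.py
python3 - <<'E'
from lev import *
t=np.load("t.npy")
for n in ("side","scene"):
    p=look(n); save(p,n+"4.png"); print(n,lever(p,t))
E
```

```text
rig mm [-101.2 -191.1  147.3] turn 0.2 [-180.    -0.    93.1] [ 1.5  0.1 -0.3] [ 0.02 -0.3   0.08] 0.059903332462126896 16.45
side (247, np.float64(173.7), array([ -64.4, -199. ,  168. ]), np.float64(0.417), np.float64(0.11181560433680598))
scene (180, np.float64(174.8), array([ -69. , -192.5,  168.3]), np.float64(0.362), np.float64(0.036219324491723714))
```

Call:
move_arm(
  offset=[
    [0, -0.2, 0],
    [0, -0.2, 0],
    [0, 0, 0],
  ],
  twist=[
    [0, 0, 0],
    [0, 0, 0],
    [0, 0, 0],
  ],
  grip=[0.7, 0.7, 0.7],
)

```text
time: 16.85
ee_pos: [0.4262, -0.2664, 0.1477]
tcp_rot: [179.9, 0.0, 93.1]
wrist_force: [7.0, 0.5, -0.2]
opening: 0.0599
grasp_force: 2.5
```

Call:
move_arm(
  offset=[
    [0, -0.2, 0],
    [0, 0, 0],
  ],
  twist=[
    [0, 0, 0],
    [0, 0, 0],
  ],
  grip=[0.7, 0.7],
)

```text
time: 17.05
ee_pos: [0.4253, -0.2666, 0.1482]
tcp_rot: [179.7, 0.0, 93.1]
wrist_force: [11.7, 1.6, 0.0]
opening: 0.06
grasp_force: 5.0
```

Call:
move_arm(
  offset=[
    [0, -0.2, 0],
    [0, 0, 0],
  ],
  twist=[
    [0, 0, 0],
    [0, 0, 0],
  ],
  grip=[0.7, 0.7],
)

```text
time: 17.25
ee_pos: [0.4246, -0.2667, 0.1486]
tcp_rot: [179.5, 0.1, 93.2]
wrist_force: [18.9, 3.0, -0.7]
opening: 0.0604
grasp_force: 7.6
```

Call:
move_arm(
  offset=[
    [0, 0.8, 0],
    [0, 0.8, 0],
    [0, 0.4, 0],
    [0, 0, 0],
  ],
  twist=[
    [0, 0, 0],
    [0, 0, 0],
    [0, 0, 0],
    [0, 0, 0],
  ],
  grip=[0.7, 0.7, 0.7, 0.7],
)

```text
time: 17.65
ee_pos: [0.4416, -0.2654, 0.1469]
tcp_rot: [-179.9, -0.0, 93.1]
wrist_force: [-0.1, -0.1, 0.5]
opening: 0.0596
grasp_force: 0.0
```

```bash
python3 st.py
python3 - <<'E'
from lev import *
t=np.load("t.npy"); I=[]
for n in ("side","scene"):
    p=look(n); im=cv2.resize(p["color"][:,:,::-1],None,fx=5,fy=5,interpolation=2)
    for a,col in ((-.6,(0,255,0)),(0,(0,255,255)),(.6,(0,0,255))):
        for r in (.0,.04,.08):
            for yy in (-.208,-.182):
                c=proj(p,rig2w(t,[-.05+r*np.sin(a),yy,.09+r*np.cos(a)])); cv2.circle(im,(int(c[0]*5),int(c[1]*5)),3,col,-1)
    c=np.array(proj(p,rig2w(t,[-.05,-.195,.12])))*5; x,y=int(c[0]),int(c[1]); I.append(im[y-250:y+250,x-200:x+200])
cv2.imwrite("pics/l5.png",np.hstack(I))
E
```

```text
rig mm [ -88.9 -191.   146.9] turn 0.2 [-179.9   -0.    93.1] [-0.1 -0.1  0.5] [-0.03 -0.01  0.03] 0.059610233702471586 17.65
```

View pics/l5.png

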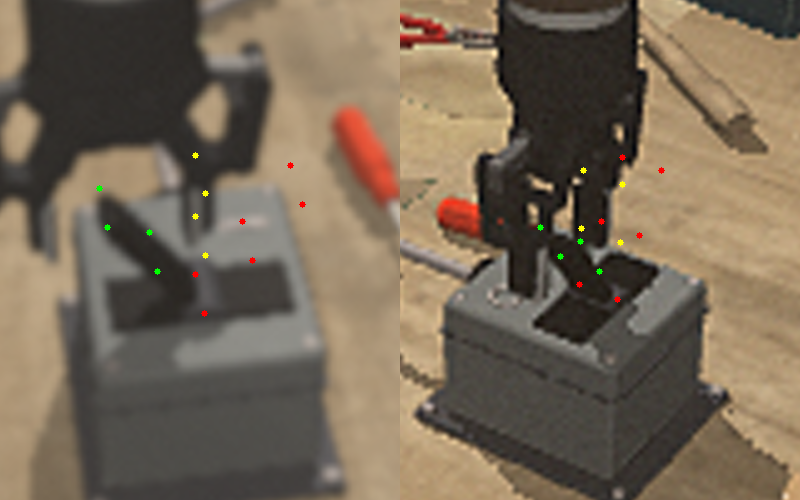

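Call:
move_arm(
  offset=[
    [0, 1.4, 0],
    [0, 1.4, 0],
    [0, 1.4, 0],
    [0, 1.4, 0],
    [0, 1.4, 0],
  ],
  twist=[
    [0, 0, 0],
    [0, 0, 0],
    [0, 0, 0],
    [0, 0, 0],
    [0, 0, 0],
  ],
  grip=[0.7, 0.7, 0.7, 0.7, 0.7],
)

```text
time: 18.25
ee_pos: [0.5127, -0.2616, 0.1471]
tcp_rot: [-180.0, 0.0, 93.1]
wrist_force: [-4.1, -1.5, 0.2]
opening: 0.0597
grasp_force: 1.9
```

Call:
move_arm(
  offset=[
    [0, 1, 0],
    [0, 0.5, 0],
    [0, 0.3, 0],
    [0, 0, 0],
  ],
  twist=[
    [0, 0, 0],
    [0, 0, 0],
    [0, 0, 0],
    [0, 0, 0],
  ],
  grip=[0.7, 0.7, 0.7, 0.7],
)

```text
time: 18.65
ee_pos: [0.5296, -0.2606, 0.1471]
tcp_rot: [-180.0, -0.0, 93.1]
wrist_force: [-0.9, -0.0, -0.3]
opening: 0.0598
grasp_force: 0.1
```

```bash
python3 st.py
```

```text
rig mm [  -0.8 -191.3  147.1] turn 0.2 [-180.    -0.    93.1] [-0.9 -0.  -0.3] [-0.03  0.01  0.02] 0.05976437997796217 18.65
```

Call:
move_arm(
  offset=[
    [0, 0.3, 0],
    [0, 0.2, 0],
    [0, 0, 0],
  ],
  twist=[
    [0, 0, 0],
    [0, 0, 0],
    [0, 0, 0],
  ],
  grip=[0.7, 0.7, 0.7],
)

```text
time: 18.95
ee_pos: [0.531, -0.2607, 0.1469]
tcp_rot: [-179.6, -0.0, 93.0]
wrist_force: [-18.7, -1.3, 4.3]
opening: 0.0595
grasp_force: 9.0
```

Call:
move_arm(
  offset=[
    [0, 0.2, 0],
    [0, 0, 0],
  ],
  twist=[
    [0, 0, 0],
    [0, 0, 0],
  ],
  grip=[0.7, 0.7],
)

```text
time: 19.15
ee_pos: [0.5314, -0.2607, 0.1467]
tcp_rot: [-179.4, -0.0, 93.0]
wrist_force: [-27.5, -0.8, 6.1]
opening: 0.0595
grasp_force: 13.1
```

Call:
move_arm(
  offset=[
    [0, 0.2, 0],
    [0, 0, 0],
  ],
  twist=[
    [0, 0, 0],
    [0, 0, 0],
  ],
  grip=[0.7, 0.7],
)

```text
time: 19.35
ee_pos: [0.5317, -0.2607, 0.1465]
tcp_rot: [-179.2, -0.0, 92.9]
wrist_force: [-34.2, -1.2, 9.9]
opening: 0.0599
grasp_force: 17.4
```

Call:
move_arm(
  offset=[
    [0, -0.9, 0],
    [0, -0.6, 0],
    [0, 0, 0],
    [0, 0, -3],
    [0, 0, -4],
  ],
  twist=[
    [0, 0, 0],
    [0, 0, 0],
    [0, 0, 0],
    [0, 0, 0],
    [0, 0, 0],
  ],
  grip=[0.7, 0.7, 0.7, 0.7, 0.7],
)

```text
time: 19.85
ee_pos: [0.5231, -0.2606, 0.2164]
tcp_rot: [-179.9, -0.1, 93.1]
wrist_force: [0.8, -1.3, 0.5]
opening: 0.06
grasp_force: 0.0
```

Call:
move_arm(
  offset=[
    [0, 0, -4],
    [4, 0, -3],
    [4, 0, 0],
    [4, 0, 0],
    [0, 0, 0],
  ],
  twist=[
    [0, 0, 0],
    [0, 0, 0],
    [0, 0, 0],
    [0, 0, 0],
    [0, 0, 0],
  ],
  grip=[0.7, 0.7, 0.7, 0.7, 0.7],
)

```text
time: 20.35
ee_pos: [0.5173, -0.1376, 0.2885]
tcp_rot: [179.8, -0.0, 93.3]
wrist_force: [0.2, -0.3, 0.3]
opening: 0.0601
grasp_force: 0.0
```

```bash
python3 st.py
python3 - <<'E'
from lev import *
t=np.load("t.npy"); I=[]
for n in ("side","wrist"):
    p=look(n); print(n,lever(p,t)); f=4 if n=="side" else 1.5; im=cv2.resize(p["color"][:,:,::-1],None,fx=f,fy=f,interpolation=2)
    for r in (.0,.04,.08):
        for yy in (-.208,-.182):
            c=proj(p,rig2w(t,[-.05+r*np.sin(.6),yy,.09+r*np.cos(.6)])); cv2.circle(im,(int(c[0]*f),int(c[1]*f)),2,(0,0,255),-1)
    c=proj(p,rig2w(t,[0,-.02,.1] if n=="side" else [-.05,-.15,.1])); x,y=max(int(c[0]*f),200),max(int(c[1]*f),280); I.append(cv2.copyMakeBorder(im[y-280:y+280,x-200:x+200],0,560,0,400,0)[:560,:400])
cv2.imwrite("pics/l6.png",np.hstack(I))
E
```

```text
rig mm [ -6.  -67.8 288.5] turn -0.0 [179.8  -0.   93.3] [ 0.2 -0.3  0.3] [-0.05 -0.03  0.05] 0.06007906436500967 20.35
side (217, np.float64(157.3), array([ -12.4, -198.4,  152.4]), np.float64(1.142), np.float64(1.0971156856074407))
wrist (1169, np.float64(157.6), array([ -11.5, -192.7,  152.9]), np.float64(1.149), np.float64(1.1084022345487525))
```

View pics/l6.png

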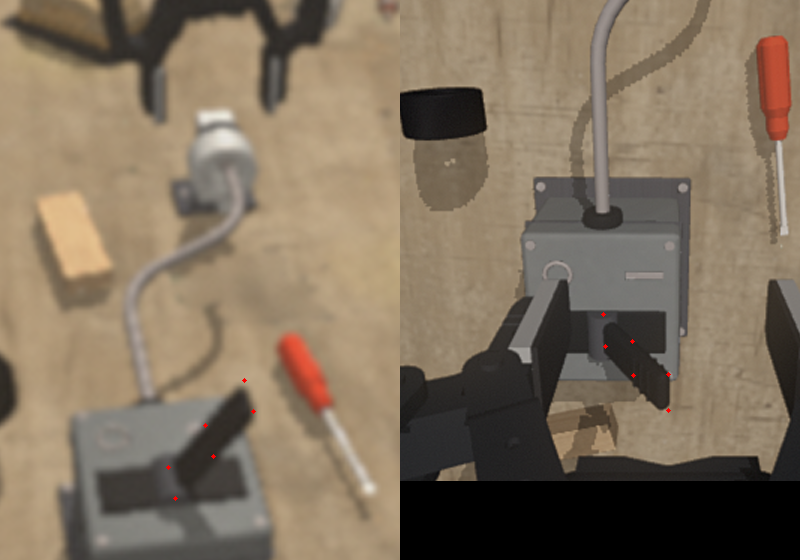

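```bash
python3 -c "
from workcell import bot
print(bot.job_done())"
```

```text
the job is handed in; nothing more can be done
None
```

The collar rests against the end stop and is released. The cut-out lever was pushed fully off, then thrown fully on, each to its hard stop. The job was handed in at about 20 s of the 56 s, with nothing else on the bench touched that I know of; no verdict came back.

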